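Fold the lid stay and close the growth chamber

TASK

The seedling chamber stands open, its lid propped by a folding metal stay that is locked at the knee. Push the red knee of the stay in towards the lid's hinge so that the stay breaks, lower the lid gently until it lies fully shut on the rim, and then slide the bolt by its blue knob fully home into the lid's keeper. Leave the seedlings and everything else on the bench undisturbed.

Things in the scene. Friction and masses are not known exactly. Their poses are not given: they have to be found in the camera images.
- chamber: Clear-walled chamber, white frame, fixed to the bench; 200 mm deep (its x), 240 mm long (its y), rim 110 mm up; walls 6 mm, inner floor 20 mm up. Origin: centre of underside, z up. Lid hinged along the +x rim, stay outside the +y end, bolt outside the -x (front) wall. The +y end faces the robot and the front looks to the robot's right, within 0.35 rad.
- lid (a joint): Lid hinge: clear panel, white frame, 200 mm hinge to free edge, 240 long, 8 thick, 0.5 kg. 0 = propped open 80 degrees above level (edge 307 mm above bench), grows closing, 1.396 = shut on the rim, top 118 mm above bench. Closes only once the stay is broken. Stiff hinge (0.65 N m friction): the lid stays where left and must be pushed down all the way, 1 to 4 N near its edge.
- lid_hinge (a point): Middle of the lid's hinge line, 110 mm above the bench, at x = +100 mm, y = 0 of the chamber. Axes as the lid's: when shut they are the chamber's; the lid's panel runs from here along its own -x, its outer face lies at its own z = +8 mm.
- lid_edge (a point): Middle of the lid's free edge, on its outer face (the face that is on top when shut and that looks away from the stay's knee when open).
- stay_knee (a joint): Knee of the folding stay: two flat steel links, each 13 mm wide, 97 mm long. 0 = locked against its stop, 0.20 rad past straight; 0.20 = straight; grows as the stay folds, the knee moving towards the hinge (chamber's +x) and down; about 2.8 with the lid shut. Up to about 0.6 the lid moves only a little; it stays where it is left.
- knee_pad (a point): Centre of the red pad on the knee: cylinder 22 mm across, 30 long, along the chamber's y, from 136 to 166 mm from the chamber's centre along +y (this point: 151). Locked, it is at chamber x = +10 mm, 156 mm above the bench. It swings on a 97 mm circle about the lower pivot at chamber x = -50 mm, 80 mm above the bench. A few newtons towards +x, or +x and down, fold it.
- bolt (a joint): Sliding bolt on an aluminium ledge on the chamber's front wall. 0 = fully drawn back, grows as it slides along the chamber's -y; 0.040 = fully home (stop), its end in the keeper that hangs on the shut lid. It starts up to 6 mm from drawn back. Slides with about 2 N.
- bolt_knob (a point): Centre of the top of the bolt's blue knob, an upright pin 14 mm in diameter, its top 136 mm above the bench, free from the ledge's bar (top 101 mm) upwards; at x = -114 mm of the chamber, y = +50 mm when drawn back, y = +10 mm when home.
- pot_a: Black pot with a seedling, inside the chamber, nearer the robot; 54 mm across, 42 mm high, leaves to 70 mm. Origin: centre of underside.
- pot_b: The other potted seedling, the same, inside the chamber.
- glass_jar: Open glass jar, 76 mm across, 100 mm high, on the bench in front of the chamber's front wall. Origin: centre of underside.
- yellow_cup: Yellow plastic cup, 68 mm across, 65 mm high. Origin: centre of underside.
- wash_bottle: White bottle with red cap, 60 mm across, 150 mm high. Origin: centre of underside.
- dish_stack: Stack of clear dishes, 90 mm across, 45 mm high. Origin: centre of underside.
- tray: White tray, 140 x 200 mm, 40 mm high. Origin: centre of underside.

How it is judged:
By the outcome, as a careful person would: the job done as asked, in the order asked, and still so for the second after the job is handed in, with the robot touching nothing.
It also fails if it takes over 58 s, if anything falls off the work surface, if the arm or the gripper's body presses on something with over 40 N, if the wrist force passes 120 N, or if a joint passes its speed limit or range.

ROBOT

A 7-joint arm with a two-finger parallel gripper is mounted at the origin on the work surface. World frame = base frame: x ahead of the robot, y to its left, z up, the work surface at z = 0. Lengths are in m, angles in rad, forces in N, time in s.
With the tool pointing down it reaches from about 0.425 to 1.025 m from the base axis. Payload 3.6 kg.
Tool frame: the origin (TCP) lies at the very end of the fingers, on their centre line; the grasp point (between the pads) lies 19 mm behind it; z points along the fingers, y is the direction in which the jaws open and shut (so a half turn about z gives the same grasp; the last joint's range is limited). The gripper opens to 85 mm and grips with 20 to 120 N. Pads are 22 mm wide; open, the fingers measure 114 mm over their backs; the gripper's body (76 mm by 85 mm) begins 54 mm behind the grasp point. The pads swing forward as they close: fully open they stand 13 mm farther back than shut.
Start: joints at [-1.365, 0.591, 0.048, 1.609, -0.033, 0.943, -0.034], TCP at [0.213, 0.693, 0.193] pointing down, gripper open.
Joint ranges: [-2.69, 2.69], [-0.47, 2.24], [-1.27, 1.36], [0.19, 2.51], [-1.53, 4.68], [0.08, 2.07], [-3.09, 3.09]. Speed limits (rad/s): [2.57, 2.57, 3.14, 3.14, 3.14, 3.14, 3.14].

INTERFACE

Orientations are given as a unit quaternion [w, x, y, z].
In Python, from station import status, cams, order, models gives the robot as it stands.
- The arm moves only by the tool servo_tool, never from a script. Its argument "deltas" is a list of rows, each an object with "xyz": the shift along the tool's x, y, z in mm, a list of three; "rot": the turn, a rotation vector about the tool's x, y, z in degrees, a list of three; "hand": the closure, from 0 (fully open) to 1 (shut). In form: [{"xyz": [dx, dy, dz], "rot": [ax, ay, az], "hand": hand}, ...]. A call has 1 to 8 rows; each row is the pose to reach, as a shift and turn from the pose commanded when the call began, along the tool's axes at that moment; what a row does not reach only later rows make up. A row lasts 1/8 s, in which the tool goes at most 62.5 mm and 10.7 degrees, less where a joint would pass 70% of its speed; a pose out of reach is approached as far as the arm can. A call with a gripper value outside its range is refused whole. The fingers move at their own pace and stop on an object; the grip force is fixed at half the most. Time passes only in rows, so rows that repeat a pose let the fingers close. It gives the time, the measured TCP pose, the force and the opening at its end, in the units of the state.
- status.get_state(): the state, without advancing time (a new reading comes with each control period).
- cams.snapshot(name): name is "scene" or "top"; returns a dict with "color" (384x512x3 uint8, red, green, blue), "intrinsics" (3x3 intrinsics, pixels), "rvec" (rotation vector, rad) and "tvec" (3), from world to camera coordinates, as OpenCV has them. Camera axes: x right, y down, z forward; pixel columns grow to the right and rows downward; lengths in m; the calibration is good to about 2 mm. A picture is of the moment at which its call begins. There is no depth.
- order.close_job(): hands the job in, once; it reports no verdict.
Trained networks look in a picture, given as the dict that the camera call returned (one of the last four; its "shot" number tells which), for a name from the list of things; names that differ only in an ending like _2 or _b are one class to them, and where a whole thing is asked for, a point or a joint stands for the part that bears it (a point fixed in the world has none). Each returns a list of dicts, best first, with "confidence" (0 to 1); they miss things now and then, are a little off and sometimes report something else, mostly with a low value. They report only what shows in the picture. A call takes as long as a camera call.
- models.masks_of(thing, picture): "region" (384x512 bool, what is visible of it) and "bbox" ([left, top, right, bottom] in pixels, round what is visible of it).
- models.tip_of(thing, picture): "at" ([row, column] in pixels: a listed point, or the origin of a listed thing).
The state is a dict: "time_s": time; "q": joint angles; "dq": joint speeds; "tau": joint torques, N m; "eef_pos": TCP position; "tcp_rot": TCP orientation; "wrist_force": force on the tool from outside, world axes, zero at the start; "torque": the same for the moment, N m; "finger_gap": finger opening in m.
Only numpy, scipy, OpenCV 4.12 (cv2) and the standard library are available. Lean on these libraries where they do the work, as an engineer would, in place of code of your own. Each camera call takes 0.05 s, during which the arm holds its last target. There are 200 camera calls.

## Working session

There is one attempt and no reset: what is moved stays moved. The work goes in short steps, Python scripts to look and compute and a tool call to move; the robot and the scene stay as the last step left them, time stands still between calls to the robot, and variables do not carry over. Pictures are saved under pics/ and viewed, about 8 in all and at most 12, crops included, and the job is handed in when it is done.

Besides the shell and the picture viewer there is one more tool, called after "Call:" in YAML: its name, and indented under it one key for each argument. servo_tool: Moves the arm, as the interface text tells. Its arguments: {"type":"object","properties":{"deltas":{"type":"array"}},"required":["deltas"]}

```bash
ls; mkdir -p pics; cat > h.py <<'E'
import numpy as np,cv2
from scipy.spatial.transform import Rotation as R
from station import status,cams,order,models
def snap(n,f=None):
    p=cams.snapshot(n)
    if f: cv2.imwrite('pics/'+f,cv2.cvtColor(p['color'],cv2.COLOR_RGB2BGR))
    return p
def proj(p,X):
    return cv2.projectPoints(np.array(X,float).reshape(-1,3),np.array(p['rvec'],float),np.array(p['tvec'],float),np.array(p['intrinsics'],float),None)[0].reshape(-1,2)
E
cat > a.py <<'E'
from h import *
s=status.get_state();print(s)
P={n:snap(n,n+'0.png') for n in('scene','top')}
for n,p in P.items():
    print(n,p['intrinsics'],p['rvec'],p['tvec'])
    for t in 'chamber lid_hinge lid_edge knee_pad bolt_knob pot_a glass_jar yellow_cup wash_bottle dish_stack tray'.split():
        print(t,[(np.round(d['at'],1).tolist(),round(d['confidence'],2)) for d in models.tip_of(t,p)[:3]])
E
python3 a.py; python3 -c "
import cv2,numpy as np
cv2.imwrite('pics/both.png',np.vstack([cv2.imread('pics/scene0.png'),cv2.imread('pics/top0.png')])[:, :])"
```

```text
pics
{'time_s': 0.0, 'q': array([-1.36551357,  0.59214519,  0.0483182 ,  1.60984578, -0.03328578,
        0.94272018, -0.03371446]), 'dq': array([ 0.00117293,  0.00123319, -0.00226696,  0.00036657, -0.00165037,
       -0.00038244,  0.00119975]), 'tau': array([-4.82656178e-04, -5.48706079e+01,  1.54635608e+00, -1.98118418e+01,
        9.39909951e-03,  8.81263870e-03, -5.86395700e-06]), 'eef_pos': array([0.21314825, 0.69198032, 0.19141397]), 'tcp_rot': array([-9.62987233e-05,  1.48807261e-01,  9.88865542e-01, -1.15282525e-03]), 'wrist_force': array([-0.23244078,  0.22551843,  0.68360764]), 'torque': array([ 0.04981374, -0.00745647,  0.04056394]), 'finger_gap': 0.08533208035751152}
scene [[454.20356667   0.         250.97375513]
 [  0.         454.20356667 189.68983508]
 [  0.           0.           1.        ]] [ 2.37785384  0.85040008 -0.30580165] [-0.40075024 -0.21537733  1.89177905]
chamber []
lid_hinge [([173.5, 319.0], 0.96)]
lid_edge [([136.7, 316.6], 0.94)]
knee_pad [([150.1, 273.0], 0.6)]
bolt_knob [([185.9, 261.0], 0.66), ([192.0, 288.6], 0.38)]
pot_a [([209.7, 287.9], 0.61), 
[... 199 characters left out ...]
[276.5, 128.2], 0.84)]
top [[400.11793493   0.         259.0561345 ]
 [  0.         400.11793493 191.49530893]
 [  0.           0.           1.        ]] [ 2.16183606 -2.11152203  0.14299254] [-0.05855064  0.58171994  1.4062938 ]
chamber [([176.4, 220.7], 0.82)]
lid_hinge [([160.7, 196.1], 0.69)]
lid_edge [([150.5, 189.7], 0.9), ([184.4, 383.6], 0.71)]
knee_pad [([208.8, 197.3], 0.49), ([188.9, 221.1], 0.38)]
bolt_knob [([196.4, 245.3], 0.61), ([189.8, 221.0], 0.53)]
pot_a [([168.2, 237.5], 0.59), ([188.6, 217.8], 0.46)]
glass_jar [([201.3, 275.8], 0.75)]
yellow_cup [([184.4, 384.4], 0.85)]
wash_bottle [([224.9, 127.2], 0.94)]
dish_stack [([175.4, 152.4], 0.85)]
tray [([252.1, 378.6], 0.58)]
```

View pics/scene0.png

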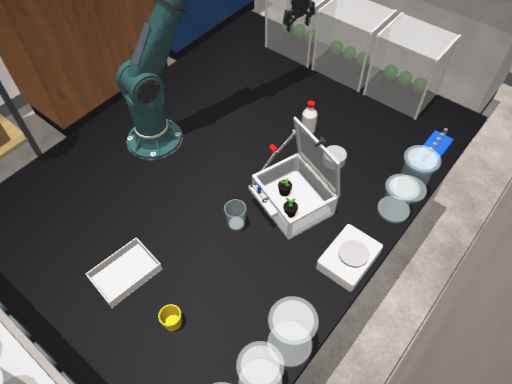

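View pics/top0.png

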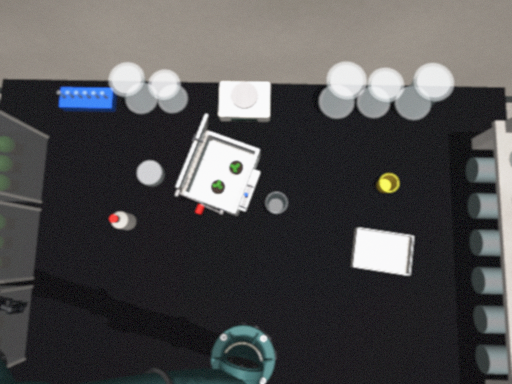

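The scene view shows the open chamber around (295,195), the red pad at (273,149) and the blue knob at (260,188). In the top view the pad is at (199,210), the knob at (246,195) and the jar at (276,203). Next I fit the chamber pose.

```bash
cat > fit.py <<'E'
from h import *
from scipy.optimize import least_squares
def T(v,X): # chamber mm -> world
    c,s=np.cos(v[2]),np.sin(v[2]);X=np.atleast_2d(np.array(X,float))/1000
    return np.c_[v[0]+c*X[:,0]-s*X[:,1],v[1]+s*X[:,0]+c*X[:,1],X[:,2]]
def blob(p,lo,hi,box):
    h=cv2.cvtColor(p['color'],cv2.COLOR_RGB2HSV).astype(int);h[...,0]=(h[...,0]+60)%180
    m=np.all((h>=lo)&(h<=hi),-1);z=np.zeros_like(m);l,t,r,b=box;z[t:b,l:r]=m[t:b,l:r]
    y,x=np.nonzero(z);return x.mean(),y.mean(),len(x)
E
cat > b.py <<'E'
from fit import *
P={n:snap(n) for n in('scene','top')}
red=((45,120,80),(75,255,255));blu=((0,110,40),(14,255,255))
red=blob(P['scene'],*red,(264,140,282,158)),blob(P['top'],*red,(188,198,212,222))
blu=((155,110,40),(180,255,255));blu=((160,100,40),(179,255,255))
blu=blob(P['scene'],*blu,(250,178,272,198)),blob(P['top'],*blu,(236,186,256,204))
print(red,blu)
obs=[('scene',(100,0,110),(319,173.5),2),('top',(100,0,110),(196.1,160.7),2),
('scene',(73,0,308),(316.6,136.7),2),('top',(73,0,308),(189.7,150.5),2),
('scene',(10,151,156),red[0][:2],1),('top',(10,151,156),red[1][:2],1),('top',(0,0,0),(220.7,176.4),3),
('scene',None,blu[0][:2],1),('top',None,blu[1][:2],1)]
# box corners
def f(v):
    r=[]
    for n,X,o,w in obs:
        X=X or (-114,50-v[3],120)
        r+=list((proj(P[n],T(v,X))[0]-o)/w)
    return np.array(r+[(v[3]-3)/3])
s=least_squares(f,[.6,.0,1.57,3],loss='soft_l1');v=s.x;print(v);print(np.round(f(v),1))
np.save('v.npy',v)
def draw(n,box,k):
    p=P[n];im=cv2.cvtColor(p['color'],cv2.COLOR_RGB2BGR);l,t,r,b=box
    im=cv2.resize(im[t:b,l:r],None,fx=k,fy=k,interpolation=cv2.INTER_CUBIC)
    def ln(A,c):
        q=((proj(p,T(v,A))-(l,t)+.5)*k).astype(int);cv2.polylines(im,[q.reshape(-1,1,2)],False,c,1)
    for z in(0,110):ln([(a,b_,z) for a,b_ in((-100,-120),(100,-120),(100,120),(-100,120),(-100,-120))],(0,255,0))
    ln([(100,-120,110),(65,-120,307),(65,120,307),(100,120,110)],(255,255,0))
    ln([(-50,151,80),(10,151,156)],(0,0,255));ln([(-114,50-v[3],101),(-114,50-v[3],136)],(255,0,255))
    return im
a=draw('scene',(230,110,360,250),4);b=draw('top',(160,100,300,225),4)
cv2.imwrite('pics/o_s.png',a);cv2.imwrite('pics/o_t.png',b)
E
python3 b.py
```

```text
((np.float64(272.58490566037733), np.float64(147.62264150943398), 53), (np.float64(199.03488372093022), np.float64(208.9418604651163), 86)) ((np.float64(258.95652173913044), np.float64(188.65217391304347), 23), (np.float64(245.88888888888889), np.float64(194.33333333333334), 9))
[0.64183364 0.09211142 1.24015718 3.39510828]
[-1.1 -0.1 -1.4  0.3 -0.2  0.7  0.2 -0.4  0.4  0.5  0.2  0.2  0.8  0.2
  0.2 -0.4 -0.2 -0.1  0.1]
```

View pics/o_s.png

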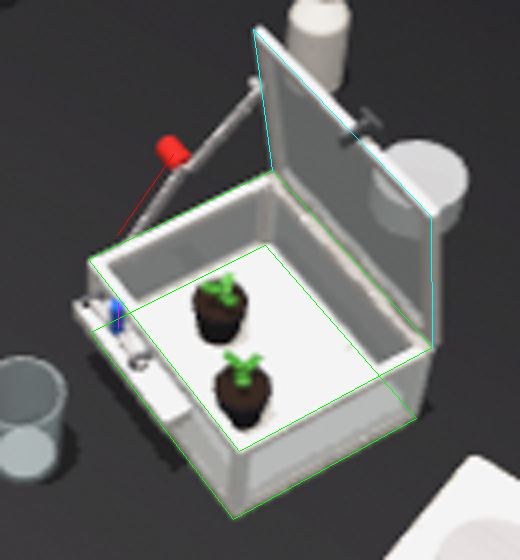

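View pics/o_t.png

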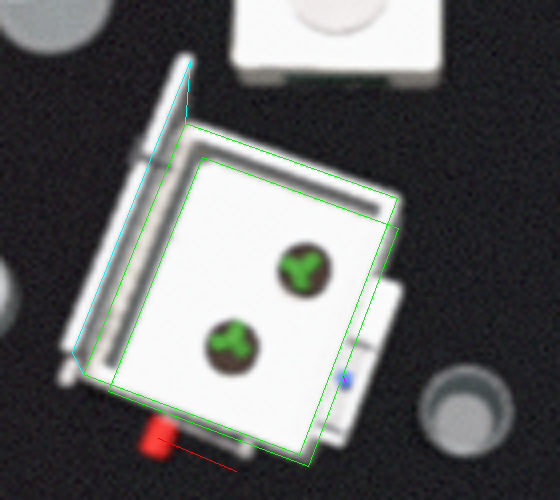

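The overlay matches the chamber rim, lid and knob in both views, so the pose fit is good. Next I write a planning helper and check where the obstacles are.

```bash
cat > plan.py <<'E'
from fit import *
V=np.load('v.npy')
def cur():
    s=status.get_state();w,x,y,z=s['tcp_rot'];r=R.from_quat([x,y,z,w]);return s,r
def inch(p):
    d=np.array(p)-[V[0],V[1],0];return R.from_euler('z',-V[2]).apply(d)*1000
def goal(pts):
    "pts: (x,y,z chamber mm, tilt deg about chamber x: body leans to +y); prints rows"
    s,r=cur();Rc=R.from_euler('z',V[2])
    print('t',round(s['time_s'],2),'tcp ch',np.round(inch(s['eef_pos']),1),'F ch',np.round(Rc.inv().apply(s['wrist_force']),1),'q',np.round(s['q'],2))
    base=R.from_matrix(np.array([[0,1,0],[1,0,0],[0,0,-1]],float).T) # tool x=ch y, tool y=ch x
    for x,y,z,t in pts:
        g=Rc*R.from_euler('x',-t,degrees=True)*base
        d=r.inv().apply(T(V,(x,y,z))[0]-s['eef_pos'])*1000
        print((x,y,z,t),np.round(d,0).astype(int).tolist(),np.round((r.inv()*g).as_rotvec(degrees=True),1).tolist())
E
python3 - <<'E'
from plan import *
P=snap('top')
K,rv,tv=[np.array(P[k],float) for k in('intrinsics','rvec','tvec')]
Rm=cv2.Rodrigues(rv)[0];c=-Rm.T@tv.ravel()
for n,(r_,q) in dict(jar=(201,276),bottle=(225,127),dish=(175,152)).items():
    d=Rm.T@np.linalg.inv(K)@[q,r_,1];X=c-d*c[2]/d[2];print(n,np.round(X,3),np.round(inch(X)))
goal([(-32,157,300,12),(-32,157,300,0),(-32,157,136,12)])
E
```

```text
jar [ 0.555 -0.108  0.   ] [-217.   17.    0.]
bottle [0.453 0.442 0.   ] [269. 292.   0.]
dish [0.643 0.361 0.   ] [255.  86.   0.]
t 1.35 tcp ch [429.2 600.3 192.6] F ch [ 0.2 -0.3  0. ] q [-1.37  0.59  0.05  1.61 -0.03  0.94 -0.03]
(-32, 157, 300, 12) [-428, -475, -107] [0.2, -12.0, 1.8]
(-32, 157, 300, 0) [-428, -475, -107] [0.0, 0.0, 1.8]
(-32, 157, 136, 12) [-428, -475, 57] [0.2, -12.0, 1.8]
```

Call:
servo_tool:
  deltas:
    - {"xyz":[-10,-10,-55],"rot":[0,0,0],"hand":1}
    - {"xyz":[-40,-40,-107],"rot":[0,0,0],"hand":1}
    - {"xyz":[-75,-80,-107],"rot":[0,0,0],"hand":1}
    - {"xyz":[-110,-120,-107],"rot":[0,-2,0.5],"hand":1}
    - {"xyz":[-145,-160,-107],"rot":[0,-4,0.5],"hand":1}
    - {"xyz":[-180,-200,-107],"rot":[0,-6,1],"hand":1}
    - {"xyz":[-215,-240,-107],"rot":[0,-8,1],"hand":1}
    - {"xyz":[-250,-280,-107],"rot":[0,-10,1.8],"hand":1}

```text
time_s: 2.35
eef_pos: [0.3706, 0.3501, 0.3]
tcp_rot: [0.087, 0.164, 0.983, -0.013]
wrist_force: [1.3, 0.2, 0.3]
finger_gap: -0.0002
```

```bash
python3 -c "
from plan import *
goal([(-32,157,300,12),(-32,157,136,12)])"
```

```text
t 2.35 tcp ch [155.9 340.2 300. ] F ch [ 0.6 -1.1  0.3] q [-1.13  0.16  0.19  2.03  0.17  0.91  0.2 ]
(-32, 157, 300, 12) [-181, -188, 31] [0.2, -1.9, -0.0]
(-32, 157, 136, 12) [-152, -189, 193] [0.2, -1.9, -0.0]
```

Call:
servo_tool:
  deltas:
    - {"xyz":[-36,-38,6],"rot":[0,0,0],"hand":1}
    - {"xyz":[-72,-76,12],"rot":[0,-1,0],"hand":1}
    - {"xyz":[-108,-114,18],"rot":[0,-2,0],"hand":1}
    - {"xyz":[-145,-152,25],"rot":[0,-2,0],"hand":1}
    - {"xyz":[-181,-189,31],"rot":[0,-2,0],"hand":1}
    - {"xyz":[-172,-189,81],"rot":[0,-2,0],"hand":1}
    - {"xyz":[-163,-189,131],"rot":[0,-2,0],"hand":1}
    - {"xyz":[-152,-189,193],"rot":[0,-2,0],"hand":1}

```text
time_s: 3.35
eef_pos: [0.4839, 0.1148, 0.1359]
tcp_rot: [0.105, 0.164, 0.981, -0.014]
wrist_force: [1.2, 0.6, -1.1]
finger_gap: -0.0003
```

```bash
python3 - <<'E'
from plan import *
goal([(-32,157,136,12)]+[(-50+97*np.cos(a)-25,157,80+97*np.sin(a)-20,12) for a in np.radians([52,46,40,34,29,25])])
ims=[]
for n,(l,t,r,b) in dict(scene=(220,60,370,250),top=(150,100,300,290)).items():
    p=snap(n);ims.append(cv2.resize(cv2.cvtColor(p['color'],cv2.COLOR_RGB2BGR)[t:b,l:r],None,fx=2.6,fy=2.6,interpolation=cv2.INTER_CUBIC))
cv2.imwrite('pics/k1.png',np.hstack(ims))
E
```

```text
t 3.35 tcp ch [-29.8 156.7 135.9] F ch [ 1.  -0.9 -1.1] q [-0.7   0.36  0.35  2.31  0.04  0.33  0.82]
(-32, 157, 136, 12) [0, -2, 0] [0.4, 0.2, -0.0]
(np.float64(-15.280836893411148), 157, np.float64(136.43704309985202), 12) [0, 15, -1] [0.4, 0.2, -0.0]
(np.float64(-7.618138065477268), 157, np.float64(129.77596063284915), 12) [2, 22, 6] [0.4, 0.2, -0.0]
(np.float64(-0.6936890174591355), 157, np.float64(122.35039813959429), 12) [3, 29, 13] [0.4, 0.2, -0.0]
(np.float64(5.4166445378390335), 157, np.float64(114.24171163666244), 12) [5, 35, 21] [0.4, 0.2, -0.0]
(np.float64(9.838111592521386), 157, np.float64(107.0265331638947), 12) [6, 39, 28] [0.4, 0.2, -0.0]
(np.float64(12.911855342555043), 157, np.float64(100.99397138884785), 12) [8, 42, 34] [0.4, 0.2, -0.0]
```

View pics/k1.png

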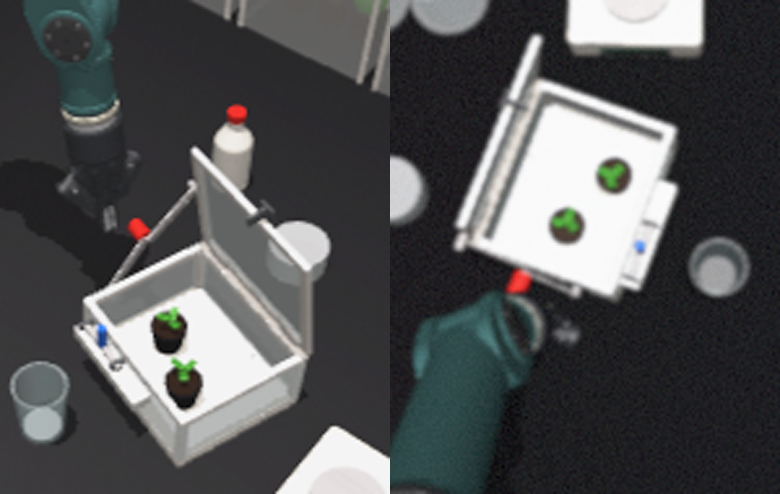

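The fingertips at (110,222) in the left pane sit just to the -x side of the red pad at (139,229), as intended. I'll push along the knee's arc.

Call:
servo_tool:
  deltas:
    - {"xyz":[0,5,0],"rot":[0,0,0],"hand":1}
    - {"xyz":[0,10,0],"rot":[0,0,0],"hand":1}
    - {"xyz":[0,15,0],"rot":[0,0,0],"hand":1}
    - {"xyz":[1,18,3],"rot":[0,0,0],"hand":1}
    - {"xyz":[2,22,6],"rot":[0,0,0],"hand":1}
    - {"xyz":[2,25,9],"rot":[0,0,0],"hand":1}
    - {"xyz":[3,29,13],"rot":[0,0,0],"hand":1}
    - {"xyz":[3,29,13],"rot":[0,0,0],"hand":1}

```text
time_s: 4.45
eef_pos: [0.4914, 0.1415, 0.1223]
tcp_rot: [0.103, 0.163, 0.981, -0.016]
wrist_force: [-0.7, -0.7, 0.8]
finger_gap: 0.0001
```

```bash
cat > knee.py <<'E'
from plan import *
def knee(box=((225,110,320,220),(150,160,260,260))):
    red=((45,120,80),(75,255,255));P={n:snap(n) for n in('scene','top')}
    for (n,p),b in zip(P.items(),box):
        o=blob(p,*red,b)
        if o[2]==0 or o[2]!=o[2]: print(n,'none');continue
        A=np.radians(np.arange(55,-45,-1));q=proj(p,T(V,[(-50+97*np.cos(a),151,80+97*np.sin(a)) for a in A]))
        d=np.hypot(*(q-o[:2]).T);i=d.argmin();print(n,'link deg',np.degrees(A[i]).round(),'err px',d[i].round(1),'px n',o)
    return P
E
python3 - <<'E'
from knee import *
goal([(-50+97*np.cos(a)-25,157,80+97*np.sin(a)-20,12) for a in np.radians([40,36,32,28,24,20])])
knee()
E
```

```text
t 4.45 tcp ch [ -2.2 158.3 122.3] F ch [-0.9  0.4  0.8] q [-0.74  0.4   0.34  2.28  0.03  0.32  0.78]
(np.float64(-0.6936890174591355), 157, np.float64(122.35039813959429), 12) [-1, 1, 0] [0.1, -0.0, 0.0]
(np.float64(3.4746484543698983), 157, np.float64(117.0151694723699), 12) [0, 6, 5] [0.1, -0.0, 0.0]
(np.float64(7.260665327173314), 157, np.float64(111.40216863062088), 12) [1, 9, 11] [0.1, -0.0, 0.0]
(np.float64(10.645916507315917), 157, np.float64(105.53874159023141), 12) [2, 13, 17] [0.1, -0.0, 0.0]
(np.float64(13.613909391332285), 157, np.float64(99.45345437835262), 12) [3, 16, 23] [0.1, -0.0, 0.0]
(np.float64(16.150184216233114), 157, np.float64(93.17595390258987), 12) [5, 18, 29] [0.1, -0.0, 0.0]
scene link deg 51.0 err px 0.5 px n (np.float64(273.25), np.float64(147.64583333333334), 48)
top link deg 51.0 err px 1.6 px n (np.float64(199.26666666666668), np.float64(207.51666666666668), 60)
```

```bash
python3 - <<'E'
from plan import *
ims=[]
for n,(l,t,r,b) in dict(scene=(235,110,305,185),top=(170,165,240,240)).items():
    p=snap(n);im=cv2.resize(cv2.cvtColor(p['color'],cv2.COLOR_RGB2BGR)[t:b,l:r],None,fx=5.6,fy=5.6,interpolation=cv2.INTER_CUBIC)
    s,_=cur();q=((proj(p,[s['eef_pos']])[0]-(l,t)+.5)*5.6).astype(int);cv2.circle(im,tuple(int(i) for i in q),4,(0,255,0),1);ims.append(im)
cv2.imwrite('pics/k2.png',np.hstack(ims))
E
```

```text
(no output)
```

View pics/k2.png

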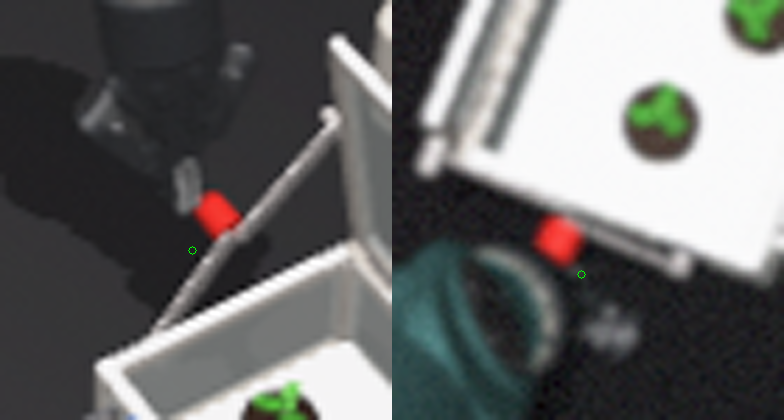

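The pad hasn't moved, and the visible fingertip at (187,210) doesn't meet the projected TCP at (192,250). I'll brighten the picture to see whether a dark tip is hidden there.

```bash
python3 - <<'E'
from plan import *
ims=[]
s,r=cur();print(s['eef_pos'],s['wrist_force'])
for n,(l,t,r_,b) in dict(scene=(240,110,300,175),top=(180,175,240,240)).items():
    p=snap(n);c=cv2.cvtColor(p['color'],cv2.COLOR_RGB2BGR)[t:b,l:r_]
    im=cv2.resize(np.uint8(255*(c/255.)**.4),None,fx=6.5,fy=6.5,interpolation=cv2.INTER_CUBIC)
    for k,col in((0,(0,255,0)),(19,(255,255,0)),(73,(255,0,255)),(150,(0,255,255))):
        q=((proj(p,[s['eef_pos']-r.apply([0,0,k/1000])])[0]-(l,t)+.5)*6.5).astype(int);cv2.circle(im,tuple(int(i) for i in q),4,col,1)
    ims.append(im)
cv2.imwrite('pics/k3.png',np.hstack(ims))
E
```

```text
[0.49119509 0.14137821 0.12250886] [-0.23543641 -0.38794913  0.7348623 ]
```

View pics/k3.png

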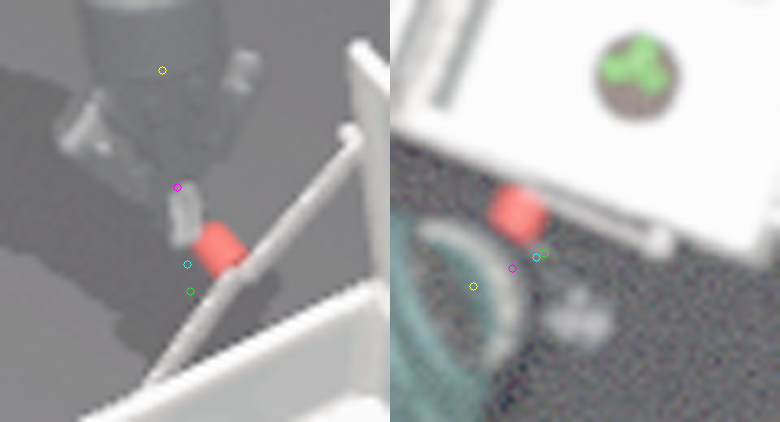

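```bash
python3 - <<'E'
from plan import *
p=snap('scene');t=snap('top')
print('k1 proj',proj(p,[[.4839,.1148,.1359]]),'seen 262.3,147.3')
print('now proj',proj(p,[[.4912,.1414,.1225]]),'seen 268.2,147.7')
print('start',proj(p,[[.2131,.692,.1914]]),proj(t,[[.2131,.692,.1914]]))
s,r=cur()
for k in(20,30,35,40):print(k,proj(p,[s['eef_pos']-r.apply([0,0,k/1000])]))
im=lambda f,l,t_,r_,b:cv2.resize(np.uint8(255*(cv2.imread('pics/'+f)[t_:b,l:r_]/255.)**.5),None,fx=6,fy=6,interpolation=cv2.INTER_CUBIC)
a=im('scene0.png',270,0,330,60);b=im('top0.png',0,275,60,335)
for i,pp,o in((a,p,(270,0)),(b,t,(0,275))):
    for k,c in((0,(0,255,0)),(.03,(255,255,0)),(.073,(255,0,255))):
        q=(proj(pp,[[.2131,.692,.1914+k]])[0]-o+.5)*6;cv2.circle(i,tuple(int(x) for x in q),4,c,1)
cv2.imwrite('pics/st.png',np.hstack([a,b]))
E
```

```text
k1 proj [[262.72915063 155.21261144]] seen 262.3,147.3
now proj [[268.81815012 154.30108493]] seen 268.2,147.7
start [[297.53804903  38.83917146]] [[ 21.73080294 295.35123922]]
20 [[268.27322514 149.98979214]]
30 [[267.99278166 147.82068992]]
35 [[267.85169377 146.72943953]]
40 [[267.71002369 145.63368611]]
```

View pics/st.png

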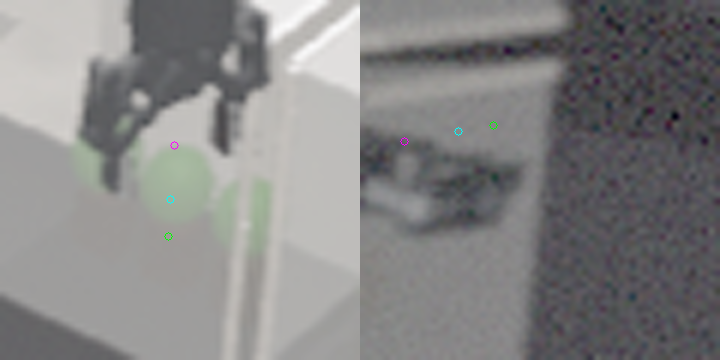

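```bash
python3 - <<'E'
from plan import *
P={n:snap(n) for n in('scene','top')}
for n,p in P.items(): print(n,'origin',proj(p,[[0,0,0],[0,0,.05]]).round(1).tolist())
M=[np.array(p['intrinsics'],float)@np.c_[cv2.Rodrigues(np.array(p['rvec'],float))[0],np.array(p['tvec'],float).ravel()] for p in P.values()]
X=cv2.triangulatePoints(M[0],M[1],np.array([[297.7],[27.7]]),np.array([[12.8],[306.]]));X=(X[:3]/X[3]).ravel();print('start mid tips',X)
for n,p in P.items(): print(proj(p,[X]))
E
python3 -c "
import cv2,numpy as np
a=cv2.imread('pics/scene0.png')[90:170,110:200];b=cv2.imread('pics/top0.png')[304:384,198:288]
for i,pts in((a,0),(b,1)):pass
"
```

```text
scene origin [[154.8, 138.0], [152.5, 129.5]]
top origin [[242.4, 357.0], [241.6, 360.8]]
start mid tips [0.19309164 0.70231671 0.22926992]
[[295.75974106  28.33798467]]
[[ 10.19340155 303.34042867]]
```

The brightened start picture puts the real fingertips at about (0.19,0.70,0.23), while the reported TCP is (0.213,0.692,0.191). So the fingers sit roughly 20 mm to the chamber's +y and 26 mm higher than reported. That fits the push missing the pad with no force, so I'll back off and redo it with this offset applied.

Call:
servo_tool:
  deltas:
    - {"xyz":[0,-14,0],"rot":[0,0,0],"hand":1}
    - {"xyz":[0,-32,0],"rot":[0,0,0],"hand":1}
    - {"xyz":[-10,-32,6],"rot":[0,0,0],"hand":1}
    - {"xyz":[-19,-32,13],"rot":[0,0,0],"hand":1}
    - {"xyz":[-19,-26,13],"rot":[0,0,0],"hand":1}
    - {"xyz":[-19,-21,13],"rot":[0,0,0],"hand":1}
    - {"xyz":[-19,-16,13],"rot":[0,0,0],"hand":1}
    - {"xyz":[-19,-11,13],"rot":[0,0,0],"hand":1}

```text
time_s: 5.95
eef_pos: [0.5078, 0.125, 0.1138]
tcp_rot: [0.103, 0.163, 0.981, -0.016]
wrist_force: [-0.1, 0.4, -0.6]
finger_gap: 0.0002
```

```bash
python3 - <<'E'
from knee import *
goal([])
knee()
E
```

```text
t 5.95 tcp ch [-12.4 137.4 113.8] F ch [ 0.3  0.2 -0.6] q [-0.66  0.43  0.31  2.27  0.02  0.31  0.83]
scene link deg 49.0 err px 0.4 px n (np.float64(273.8333333333333), np.float64(147.86111111111111), 36)
top nonefit.py:9: RuntimeWarning: Mean of empty slice.
  y,x=np.nonzero(z);return x.mean(),y.mean(),len(x)
  ret = ret.dtype.type(ret / rcount)
```

Call:
servo_tool:
  deltas:
    - {"xyz":[0,4,0],"rot":[0,0,0],"hand":1}
    - {"xyz":[0,8,0],"rot":[0,0,0],"hand":1}
    - {"xyz":[0,12,1],"rot":[0,0,0],"hand":1}
    - {"xyz":[0,16,4],"rot":[0,0,0],"hand":1}
    - {"xyz":[0,16,4],"rot":[0,0,0],"hand":1}

```text
time_s: 6.68
eef_pos: [0.514, 0.1397, 0.1097]
tcp_rot: [0.103, 0.163, 0.981, -0.016]
wrist_force: [-0.9, -1.5, -0.2]
finger_gap: -0.0001
```

```bash
python3 - 2>/dev/null <<'E'
from knee import *
goal([])
knee()
E
```

```text
t 6.67 tcp ch [  3.5 136.3 109.7] F ch [-1.7  0.4 -0.2] q [-0.68  0.45  0.31  2.25  0.02  0.31  0.82]
scene link deg 38.0 err px 0.6 px n (np.float64(277.04347826086956), np.float64(148.82608695652175), 23)
top none
```

The knee is past straight, with the lower link at 38° and a contact force of about 1.7 N. I'll keep folding it.

Call:
servo_tool:
  deltas:
    - {"xyz":[1,3,4],"rot":[0,0,0],"hand":1}
    - {"xyz":[2,6,8],"rot":[0,0,0],"hand":1}
    - {"xyz":[2,9,12],"rot":[0,0,0],"hand":1}
    - {"xyz":[3,11,16],"rot":[0,0,0],"hand":1}
    - {"xyz":[4,14,20],"rot":[0,0,0],"hand":1}
    - {"xyz":[4,16,24],"rot":[0,0,0],"hand":1}
    - {"xyz":[4,16,24],"rot":[0,0,0],"hand":1}

```text
time_s: 7.65
eef_pos: [0.5214, 0.1551, 0.0861]
tcp_rot: [0.104, 0.163, 0.981, -0.015]
wrist_force: [-1.3, -0.5, 5.7]
finger_gap: -0.0001
```

```bash
python3 - 2>/dev/null <<'E'
from knee import *
goal([])
P=knee()
for n,p in P.items():
    d=models.tip_of('lid_edge',p);print(n,[(np.round(x['at'],1),round(x['confidence'],2)) for x in d[:2]])
    A=np.radians([80,77,74,71,68,65,60])
    print(proj(p,T(V,[(100-200*np.cos(a)+8*np.sin(a),0,110+200*np.sin(a)+8*np.cos(a)) for a in A])).round(1).tolist())
E
```

```text
t 7.65 tcp ch [ 20.5 134.3  86.1] F ch [-0.9  1.1  5.7] q [-0.69  0.5   0.3   2.24  0.    0.27  0.8 ]
scene link deg 23.0 err px 1.6 px n (np.float64(280.73333333333335), np.float64(151.0), 15)
top none
scene [(array([144.8, 307.5]), 0.74)]
[[316.2, 138.0], [313.5, 139.6], [310.9, 141.3], [308.2, 143.2], [305.6, 145.1], [303.0, 147.1], [298.8, 150.6]]
top [(array([153.2, 203.3]), 0.87), (array([188.7, 222. ]), 0.35)]
[[190.0, 149.7], [193.3, 151.0], [196.6, 152.3], [199.8, 153.6], [203.0, 155.0], [206.2, 156.4], [211.4, 158.7]]
```

The stay is broken: the link is at 23° and the lid at about 69°. I'll back the tool off and go round to the lid's outer side.

```bash
python3 - 2>/dev/null <<'E'
from plan import *
goal([(-10,150,95,12),(-10,170,130,12),(-10,170,320,6),(107,60,330,0)])
E
```

```text
t 7.85 tcp ch [ 20.4 134.4  86.1] F ch [-0.7  1.4  4.5] q [-0.69  0.5   0.3   2.24  0.    0.27  0.8 ]
(-10, 150, 95, 12) [13, -30, -12] [0.3, 0.1, 0.0]
(-10, 170, 130, 12) [26, -30, -51] [0.3, 0.1, 0.0]
(-10, 170, 320, 6) [-14, -29, -236] [0.3, 6.1, 0.0]
(107, 60, 330, 0) [-124, 88, -222] [0.3, 12.1, 0.0]
```

Call:
servo_tool:
  deltas:
    - {"xyz":[2,-12,-3],"rot":[0,0,0],"hand":1}
    - {"xyz":[13,-30,-12],"rot":[0,0,0],"hand":1}
    - {"xyz":[26,-30,-51],"rot":[0,0,0],"hand":1}
    - {"xyz":[15,-30,-105],"rot":[0,2,0],"hand":1}
    - {"xyz":[3,-30,-160],"rot":[0,4,0],"hand":1}
    - {"xyz":[-14,-29,-236],"rot":[0,6,0],"hand":1}
    - {"xyz":[-40,-5,-235],"rot":[0,8,0],"hand":1}
    - {"xyz":[-66,25,-235],"rot":[0,10,0],"hand":1}

```text
time_s: 8.85
eef_pos: [0.544, 0.1716, 0.3318]
tcp_rot: [0.019, 0.165, 0.986, 0.0]
wrist_force: [-0.3, -0.5, -0.5]
finger_gap: 0.0001
```

```bash
python3 - 2>/dev/null <<'E'
from plan import *
goal([(120,40,330,0),(120,8,290,0)])
E
```

```text
t 8.85 tcp ch [ 43.4 118.3 331.8] F ch [-0.6  0.1 -0.5] q [-0.7   0.25  0.38  1.84 -0.09  1.04  0.95]
(120, 40, 330, 0) [-78, 77, 5] [0.4, 2.1, -0.0]
(120, 8, 290, 0) [-109, 76, 46] [0.4, 2.1, -0.0]
```

Call:
servo_tool:
  deltas:
    - {"xyz":[-20,35,4],"rot":[0,1,0],"hand":1}
    - {"xyz":[-50,70,4],"rot":[0,2,0],"hand":1}
    - {"xyz":[-80,100,4],"rot":[0,2,0],"hand":1}
    - {"xyz":[-110,106,20],"rot":[0,2,0],"hand":1}
    - {"xyz":[-110,106,30],"rot":[0,2,0],"hand":1}
    - {"xyz":[-110,106,30],"rot":[0,2,0],"hand":1}

```text
time_s: 9.6
eef_pos: [0.6804, 0.2355, 0.3016]
tcp_rot: [-0.002, 0.165, 0.986, 0.0]
wrist_force: [-0.3, -0.6, 1.2]
finger_gap: 0.0003
```

```bash
python3 - 2>/dev/null <<'E'
from plan import *
goal([]);s,r=cur();ims=[]
for n,(w,h) in dict(scene=(60,70),top=(60,70)).items():
    p=snap(n,n+'_c.png');c0=proj(p,[s['eef_pos']-r.apply([0,0,.03])])[0];l,t=int(c0[0]-30),int(c0[1]-35);print(n,l,t,proj(p,[s['eef_pos']]))
    c=cv2.cvtColor(p['color'],cv2.COLOR_RGB2BGR)[t:t+70,l:l+60]
    im=cv2.resize(np.uint8(255*(c/255.)**.45),None,fx=6.5,fy=6.5,interpolation=cv2.INTER_CUBIC)
    for k,col in((0,(0,255,0)),(30,(255,255,0)),(73,(255,0,255))):
        q=((proj(p,[s['eef_pos']-r.apply([0,0,k/1000])])[0]-(l,t)+.5)*6.5);cv2.circle(im,tuple(int(i) for i in q),3,col,1)
    q=((proj(p,[s['eef_pos']+T([0,0,V[2]],(3,22,26))[0]])[0]-(l,t)+.5)*6.5);cv2.circle(im,tuple(int(i) for i in q),3,(0,0,255),1)
    ims.append(im)
cv2.imwrite('pics/c.png',np.hstack(ims))
E
```

```text
t 9.6 tcp ch [148.1  10.1 301.6] F ch [-0.7  0.   1.2] q [-0.62  0.52  0.35  1.52 -0.19  1.15  1.01]
scene 303 86 [[332.69260633 128.55403431]]
top 133 107 [[166.23966576 144.99245438]]
```

View pics/c.png

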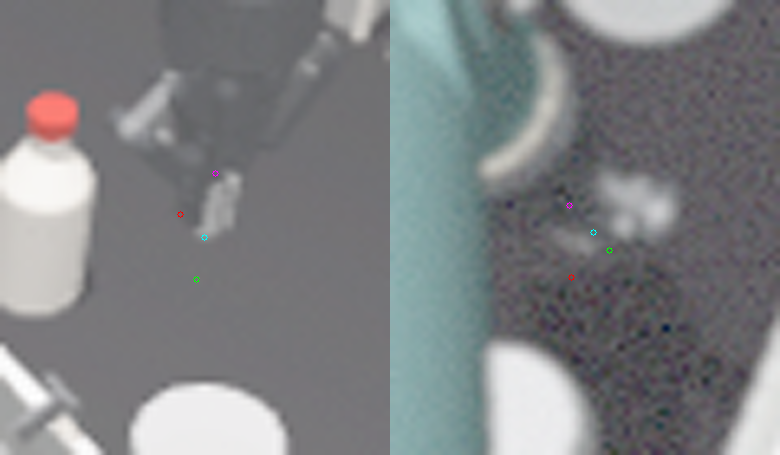

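The closed fingertip is at about (207,240) in the left pane and (580,242) in the right one. That's about 30 mm behind the reported TCP, close to the tool axis. I'll triangulate it.

```bash
python3 - 2>/dev/null <<'E'
from plan import *
P={n:snap(n) for n in('scene','top')};s,r=cur()
M=[np.array(p['intrinsics'],float)@np.c_[cv2.Rodrigues(np.array(p['rvec'],float))[0],np.array(p['tvec'],float).ravel()] for p in P.values()]
for a,b in(((334.3,122.4),(161.7,143.7)),((334,123),(162.5,143.5)),((334.3,122.4),(160.5,143.7))):
    X=cv2.triangulatePoints(M[0],M[1],np.array(a).reshape(2,1),np.array(b).reshape(2,1));X=(X[:3]/X[3]).ravel()
    print('ch offset',(inch(X)-inch(s['eef_pos'])).round(1),'resid',[(proj(p,[X])[0]-o).round(1).tolist() for p,o in zip(P.values(),(a,b))])
# lid angle
A=np.radians(np.arange(80,40,-.5))
for n,p in P.items():
    at=models.tip_of('lid_edge',p)[0]['at'];q=proj(p,T(V,[(100-200*np.cos(a)+8*np.sin(a),0,110+200*np.sin(a)+8*np.cos(a)) for a in A]))
    d=np.hypot(q[:,0]-at[1],q[:,1]-at[0]);print(n,'lid',np.degrees(A[d.argmin()]),d.min())
E
```

```text
ch offset [ 5.7  5.5 17.7] resid [[0.1, -0.0], [0.1, 0.1]]
ch offset [  251.4   230.3 -1464.4] resid [[-21.1, 132.4], [9.0, 78.7]]
ch offset [ 8.5  6.9 15.5] resid [[0.4, -0.1], [0.4, 0.4]]
scene lid 72.0 0.4763877786070505
top lid 67.0 0.26653427431276716
```

```bash
python3 - 2>/dev/null <<'E'
from plan import *
f=lambda a,r=165:(100-r*np.cos(a)+8*np.sin(a)+6,24,110+r*np.sin(a)+8*np.cos(a)-22,0)
goal([(95,24,247,0)]+[f(np.radians(a)) for a in range(70,-5,-5)])
E
```

```text
t 9.9 tcp ch [149.6   9.  304.5] F ch [-0.4 -0.2  0.3] q [-0.62  0.51  0.35  1.51 -0.19  1.15  1.01]
(95, 24, 247, 0) [15, -55, 57] [0.2, 0.0, 0.1]
(np.float64(57.08421731755191), 24, np.float64(245.78544357628022), 0) [15, -93, 58] [0.2, 0.0, 0.1]
(np.float64(43.5184491090778), 24, np.float64(240.92173095497282), 0) [15, -106, 63] [0.2, 0.0, 0.1]
(np.float64(30.428203230275493), 24, np.float64(234.89419162443238), 0) [15, -119, 69] [0.2, 0.0, 0.1]
(np.float64(17.91310435638932), 24, np.float64(227.74869879849203), 0) [15, -132, 76] [0.2, 0.0, 0.1]
(np.float64(6.068399946672835), 24, np.float64(219.53963399212367), 0) [15, -144, 84] [0.2, 0.0, 0.1]
(np.float64(-5.015764646287966), 24, np.float64(210.3294731452727), 0) [15, -155, 94] [0.2, 0.0, 0.1]
(np.float64(-15.255032237139051), 24, np.float64(200.1883111432308), 0) [15, -165, 104] [0.2, 0.0, 0.1]
(np.float64(-24.571475816875285), 24, np.float64(189.19332835223452), 0) [15, -175, 115] [0.2, 0.0, 0.1]
(np.float64(-32.89419162443238), 24, np.float64(177.4282032302755), 0) [15, -183, 126] [0.2, 0.0, 0.1]
(np.float64(-40.159838767121634), 24, np.float64(164.98247548350858), 0) [15, -190, 139] [0.2, 0.0, 0.1]
(np.float64(-46.31312128306954), 24, np.float64(151.9508646150226), 0) [15, -197, 152] [0.2, 0.0, 0.1]
(np.float64(-51.30720897687612), 24, np.float64(138.4325490522285), 0) [15, -202, 165] [0.2, 0.0, 0.1]
(np.float64(-55.10409382567889), 24, np.float64(124.53041133914118), 0) [15, -205, 179] [0.2, 0.0, 0.1]
(np.float64(-57.67487924315674), 24, np.float64(110.35025513809757), 0) [15, -208, 193] [0.2, 0.0, 0.1]
(np.float64(-59.0), 24, np.float64(96.0), 0) [15, -209, 208] [0.2, 0.0, 0.1]
```

Call:
servo_tool:
  deltas:
    - {"xyz":[15,-30,30],"rot":[0,0,0],"hand":1}
    - {"xyz":[15,-55,57],"rot":[0,0,0],"hand":1}
    - {"xyz":[15,-70,58],"rot":[0,0,0],"hand":1}
    - {"xyz":[15,-82,58],"rot":[0,0,0],"hand":1}
    - {"xyz":[15,-93,58],"rot":[0,0,0],"hand":1}
    - {"xyz":[15,-100,60],"rot":[0,0,0],"hand":1}
    - {"xyz":[15,-106,63],"rot":[0,0,0],"hand":1}

```text
time_s: 10.78
eef_pos: [0.6355, 0.1427, 0.2417]
tcp_rot: [0.002, 0.164, 0.987, 0.003]
wrist_force: [0.9, 2.5, 4.2]
finger_gap: 0.0003
```

```bash
cat > lid.py <<'E'
from plan import *
def lid():
    A=np.radians(np.arange(80,-1,-.5))
    for n in('scene','top'):
        p=snap(n);m=models.tip_of('lid_edge',p)
        if not m: print(n,'none');continue
        at=m[0]['at'];q=proj(p,T(V,[(100-200*np.cos(a)+8*np.sin(a),0,110+200*np.sin(a)+8*np.cos(a)) for a in A]))
        d=np.hypot(q[:,0]-at[1],q[:,1]-at[0]);print(n,'lid',np.degrees(A[d.argmin()]).round(1),'err',d.min().round(1),m[0]['confidence'])
if __name__=='__main__':
    goal([]);lid()
E
python3 lid.py 2>/dev/null
```

```text
t 10.78 tcp ch [ 45.8  22.4 241.7] F ch [ 2.6 -0.1  4.2] q [-0.53  0.46  0.35  1.75 -0.19  0.95  1.14]
scene lid 69.5 err 2.8 0.83
top lid 65.0 err 0.8 0.56
```

Call:
servo_tool:
  deltas:
    - {"xyz":[0,-7,3],"rot":[0,0,0],"hand":1}
    - {"xyz":[0,-13,6],"rot":[0,0,0],"hand":1}
    - {"xyz":[0,-19,9],"rot":[0,0,0],"hand":1}
    - {"xyz":[0,-26,13],"rot":[0,0,0],"hand":1}
    - {"xyz":[0,-32,17],"rot":[0,0,0],"hand":1}
    - {"xyz":[0,-37,21],"rot":[0,0,0],"hand":1}
    - {"xyz":[0,-43,26],"rot":[0,0,0],"hand":1}
    - {"xyz":[0,-48,31],"rot":[0,0,0],"hand":1}

```text
time_s: 11.98
eef_pos: [0.6173, 0.0954, 0.2084]
tcp_rot: [-0.001, 0.164, 0.986, 0.001]
wrist_force: [0.0, 1.7, 2.3]
finger_gap: 0.0002
```

```bash
python3 lid.py 2>/dev/null
```

```text
t 11.97 tcp ch [ -4.8  24.2 208.4] F ch [1.6 0.5 2.3] q [-0.47  0.47  0.34  1.84 -0.2   0.87  1.21]
scene lid 48.5 err 1.0 0.7
top lid 44.0 err 0.2 0.6
```

Call:
servo_tool:
  deltas:
    - {"xyz":[0,-5,5],"rot":[0,0,0],"hand":1}
    - {"xyz":[0,-10,10],"rot":[0,0,0],"hand":1}
    - {"xyz":[0,-15,15],"rot":[0,0,0],"hand":1}
    - {"xyz":[0,-20,21],"rot":[0,0,0],"hand":1}
    - {"xyz":[0,-24,27],"rot":[0,0,0],"hand":1}
    - {"xyz":[0,-28,33],"rot":[0,0,0],"hand":1}
    - {"xyz":[0,-32,39],"rot":[0,0,0],"hand":1}
    - {"xyz":[0,-35,45],"rot":[0,0,0],"hand":1}

```text
time_s: 13.18
eef_pos: [0.607, 0.062, 0.1636]
tcp_rot: [0.0, 0.164, 0.986, 0.001]
wrist_force: [0.0, -0.8, 3.3]
finger_gap: 0.0
```

```bash
python3 lid.py 2>/dev/null
```

```text
t 13.18 tcp ch [-39.8  23.2 163.6] F ch [-0.7 -0.3  3.3] q [-0.41  0.5   0.33  1.91 -0.23  0.76  1.29]
scene lid 26.0 err 0.7 0.92
top lid 25.0 err 0.8 0.62
```

Call:
servo_tool:
  deltas:
    - {"xyz":[0,-3,6],"rot":[0,0,0],"hand":1}
    - {"xyz":[0,-6,12],"rot":[0,0,0],"hand":1}
    - {"xyz":[0,-9,19],"rot":[0,0,0],"hand":1}
    - {"xyz":[0,-11,25],"rot":[0,0,0],"hand":1}
    - {"xyz":[0,-13,31],"rot":[0,0,0],"hand":1}
    - {"xyz":[0,-15,37],"rot":[0,0,0],"hand":1}
    - {"xyz":[0,-16,43],"rot":[0,0,0],"hand":1}
    - {"xyz":[0,-17,48],"rot":[0,0,0],"hand":1}

```text
time_s: 14.38
eef_pos: [0.6013, 0.0467, 0.1155]
tcp_rot: [0.0, 0.164, 0.986, 0.001]
wrist_force: [-0.9, -0.3, 1.8]
finger_gap: -0.0
```

```bash
python3 lid.py 2>/dev/null
```

```text
t 14.38 tcp ch [-56.1  23.6 115.5] F ch [-0.5  0.8  1.8] q [-0.36  0.55  0.3   1.96 -0.26  0.66  1.34]
scene lid 12.0 err 2.6 0.6
top lid 14.0 err 1.6 0.88
```

Call:
servo_tool:
  deltas:
    - {"xyz":[0,0,4],"rot":[0,0,0],"hand":1}
    - {"xyz":[0,-1,8],"rot":[0,0,0],"hand":1}
    - {"xyz":[0,-1,11],"rot":[0,0,0],"hand":1}
    - {"xyz":[0,-1,14],"rot":[0,0,0],"hand":1}

```text
time_s: 15.08
eef_pos: [0.6011, 0.0455, 0.1018]
tcp_rot: [0.0, 0.164, 0.986, 0.001]
wrist_force: [0.4, -0.9, 1.7]
finger_gap: 0.0
```

```bash
python3 lid.py 2>/dev/null
```

```text
t 15.07 tcp ch [-57.3  23.4 101.8] F ch [-0.7 -0.7  1.7] q [-0.35  0.57  0.29  1.97 -0.27  0.64  1.35]
scene lid 9.5 err 0.6 0.75
top lid 1.0 err 1.3 0.74
```

Call:
servo_tool:
  deltas:
    - {"xyz":[0,0,3],"rot":[0,0,0],"hand":1}
    - {"xyz":[0,0,6],"rot":[0,0,0],"hand":1}
    - {"xyz":[0,0,8],"rot":[0,0,0],"hand":1}

```text
time_s: 15.65
eef_pos: [0.6011, 0.0456, 0.0938]
tcp_rot: [0.0, 0.164, 0.986, 0.001]
wrist_force: [-0.3, -1.5, 1.1]
finger_gap: -0.0
```

Call:
servo_tool:
  deltas:
    - {"xyz":[0,0,2],"rot":[0,0,0],"hand":1}
    - {"xyz":[0,0,4],"rot":[0,0,0],"hand":1}
    - {"xyz":[0,0,6],"rot":[0,0,0],"hand":1}

```text
time_s: 16.02
eef_pos: [0.6012, 0.0458, 0.0878]
tcp_rot: [0.0, 0.164, 0.986, 0.001]
wrist_force: [-0.2, -1.8, 0.9]
finger_gap: 0.0001
```

Call:
servo_tool:
  deltas:
    - {"xyz":[0,0,2],"rot":[0,0,0],"hand":1}
    - {"xyz":[0,0,4],"rot":[0,0,0],"hand":1}

```text
time_s: 16.27
eef_pos: [0.6012, 0.0459, 0.0838]
tcp_rot: [0.0, 0.164, 0.986, 0.001]
wrist_force: [0.1, -0.7, 1.1]
finger_gap: -0.0002
```

```bash
python3 - <<'E'
from lid import *
goal([]);lid()
ims=[]
for n,(l,t,r,b) in dict(scene=(220,90,350,235),top=(170,110,300,255)).items():
    p=snap(n);im=cv2.resize(cv2.cvtColor(p['color'],cv2.COLOR_RGB2BGR)[t:b,l:r],None,fx=3,fy=3,interpolation=cv2.INTER_CUBIC)
    q=((proj(p,T(V,[(-100,-120,118),(100,-120,118),(100,120,118),(-100,120,118)]))-(l,t)+.5)*3).astype(int);cv2.polylines(im,[q.reshape(-1,1,2)],True,(0,255,0),1);ims.append(im)
cv2.imwrite('pics/l.png',np.hstack(ims))
E
```

```text
t 16.27 tcp ch [-56.9  23.4  83.8] F ch [-0.7 -0.3  1.1] q [-0.34  0.6   0.27  1.98 -0.28  0.6   1.36]
scene lid 1.5 err 0.9 0.97
top none
```

View pics/l.png

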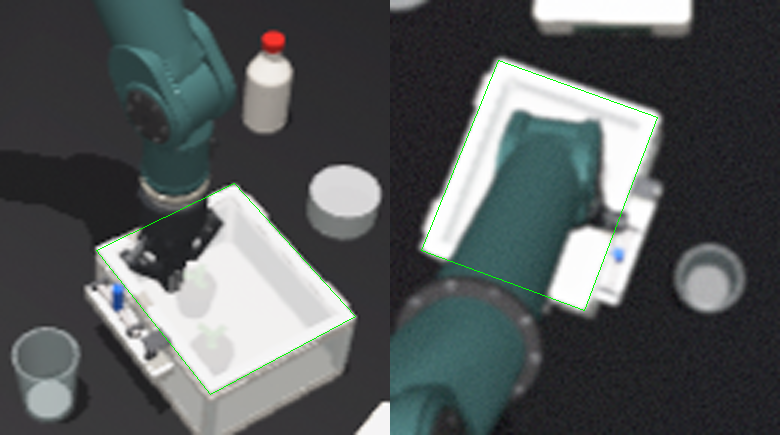

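The lid is almost shut, with its edges on the green outline in both panes and the keeper hanging in front at (155,345). I'll press the last few millimetres until the force rises.

Call:
servo_tool:
  deltas:
    - {"xyz":[0,0,1],"rot":[0,0,0],"hand":1}
    - {"xyz":[0,0,2],"rot":[0,0,0],"hand":1}
    - {"xyz":[0,0,3],"rot":[0,0,0],"hand":1}

```text
time_s: 16.95
eef_pos: [0.6011, 0.046, 0.0809]
tcp_rot: [0.0, 0.164, 0.986, 0.001]
wrist_force: [-0.6, -0.1, 1.3]
finger_gap: -0.0001
```

Call:
servo_tool:
  deltas:
    - {"xyz":[0,0,1],"rot":[0,0,0],"hand":1}
    - {"xyz":[0,0,2],"rot":[0,0,0],"hand":1}
    - {"xyz":[0,0,3],"rot":[0,0,0],"hand":1}

```text
time_s: 17.32
eef_pos: [0.6011, 0.0458, 0.0779]
tcp_rot: [0.0, 0.164, 0.986, 0.001]
wrist_force: [-1.3, 0.8, 9.2]
finger_gap: 0.0004
```

Call:
servo_tool:
  deltas:
    - {"xyz":[0,0,1],"rot":[0,0,0],"hand":1}
    - {"xyz":[0,0,1],"rot":[0,0,0],"hand":1}
    - {"xyz":[0,0,-20],"rot":[0,0,0],"hand":1}
    - {"xyz":[0,0,-60],"rot":[0,0,0],"hand":1}

```text
time_s: 17.82
eef_pos: [0.5996, 0.0456, 0.137]
tcp_rot: [-0.002, 0.164, 0.986, 0.001]
wrist_force: [-0.0, 0.5, -0.3]
finger_gap: 0.0001
```

```bash
python3 - <<'E'
from lid import *
lid();goal([(-122,80,130,0),(-122,80,86,0)])
E
```

```text
scene lid 4.5 err 2.8 0.94
top lid -0.5 err 2.6 0.9
t 18.02 tcp ch [-57.   23.  138.5] F ch [ 0.3 -0.   0.2] q [-0.37  0.52  0.31  1.95 -0.24  0.71  1.33]
(-122, 80, 130, 0) [57, -65, 8] [0.2, 0.1, 0.0]
(-122, 80, 86, 0) [57, -65, 52] [0.2, 0.1, 0.0]
```

Call:
servo_tool:
  deltas:
    - {"xyz":[20,-25,0],"rot":[0,0,0],"hand":1}
    - {"xyz":[45,-50,0],"rot":[0,0,0],"hand":1}
    - {"xyz":[57,-65,8],"rot":[0,0,0],"hand":1}
    - {"xyz":[57,-65,30],"rot":[0,0,0],"hand":1}
    - {"xyz":[57,-65,52],"rot":[0,0,0],"hand":1}
    - {"xyz":[57,-65,53],"rot":[0,0,0],"hand":1}

```text
time_s: 18.77
eef_pos: [0.5237, 0.0028, 0.0825]
tcp_rot: [-0.003, 0.164, 0.986, 0.001]
wrist_force: [0.1, 0.3, 0.2]
finger_gap: 0.0
```

```bash
python3 - <<'E'
from lid import *
lid();goal([(-122,60,85,0),(-122,28,85,0)])
ims=[]
for n,(l,t,r,b) in dict(scene=(235,140,305,215),top=(210,160,280,235)).items():
    p=snap(n);im=cv2.resize(np.uint8(255*(cv2.cvtColor(p['color'],cv2.COLOR_RGB2BGR)[t:b,l:r]/255.)**.6),None,fx=5.6,fy=5.6,interpolation=cv2.INTER_CUBIC)
    for y,c in((50,(0,255,255)),(10,(0,255,0))):
        q=(proj(p,T(V,(-114,y,136)))[0]-(l,t)+.5)*5.6;cv2.circle(im,tuple(int(i) for i in q),3,c,1)
    ims.append(im)
cv2.imwrite('pics/b1.png',np.hstack(ims))
E
```

```text
scene lid 1.0 err 1.5 0.69
top none
t 18.98 tcp ch [-121.9   80.    85.1] F ch [-0.   0.4  0.7] q [-0.29  0.52  0.27  2.15 -0.28  0.51  1.43]
(-122, 60, 85, 0) [-20, 0, 0] [0.2, 0.0, 0.0]
(-122, 28, 85, 0) [-52, 0, 0] [0.2, 0.0, 0.0]
```

View pics/b1.png

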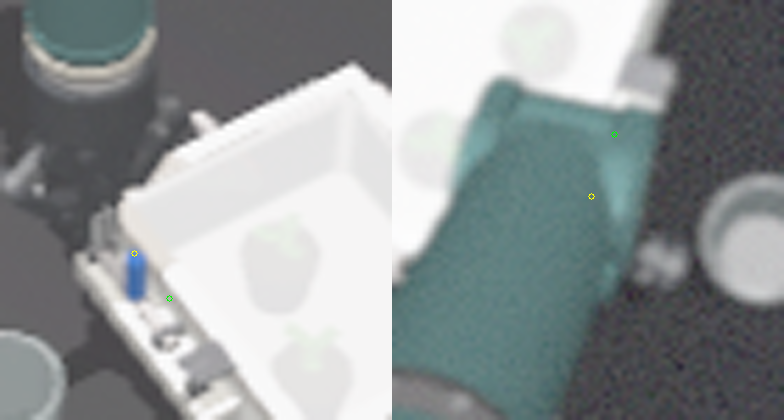

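The knob is at (135,262) in the left pane, and the fingertips at (103,245) sit behind it on the +y side. I'll slide the bolt.

Call:
servo_tool:
  deltas:
    - {"xyz":[-6,0,0],"rot":[0,0,0],"hand":1}
    - {"xyz":[-12,0,0],"rot":[0,0,0],"hand":1}
    - {"xyz":[-18,0,0],"rot":[0,0,0],"hand":1}
    - {"xyz":[-24,0,0],"rot":[0,0,0],"hand":1}
    - {"xyz":[-30,0,0],"rot":[0,0,0],"hand":1}
    - {"xyz":[-35,0,0],"rot":[0,0,0],"hand":1}
    - {"xyz":[-40,0,0],"rot":[0,0,0],"hand":1}

```text
time_s: 19.95
eef_pos: [0.5639, -0.0103, 0.0846]
tcp_rot: [-0.0, 0.164, 0.986, 0.001]
wrist_force: [-2.4, 0.3, 1.2]
finger_gap: 0.0003
```

```bash
cat > bolt.py <<'E'
from plan import *
goal([])
for n,box in dict(scene=(245,170,285,215),top=(230,170,262,210)).items():
    p=snap(n);o=blob(p,(160,100,40),(179,255,255),box)
    if o[2]>0:
        Y=np.arange(60,0,-.5);q=proj(p,T(V,[(-114,y,120) for y in Y]));d=np.hypot(*(q-o[:2]).T);print(n,'knob y',Y[d.argmin()],d.min().round(1),o[2])
E
python3 bolt.py 2>/dev/null
```

```text
t 19.95 tcp ch [-122.1   40.4   84.6] F ch [-0.5  2.4  1.2] q [-0.26  0.56  0.27  2.06 -0.28  0.55  1.45]
scene knob y 23.5 0.3 30
```

Call:
servo_tool:
  deltas:
    - {"xyz":[-4,0,0],"rot":[0,0,0],"hand":1}
    - {"xyz":[-8,0,0],"rot":[0,0,0],"hand":1}
    - {"xyz":[-11,0,0],"rot":[0,0,0],"hand":1}
    - {"xyz":[-13,0,0],"rot":[0,0,0],"hand":1}

```text
time_s: 20.55
eef_pos: [0.5763, -0.0145, 0.0847]
tcp_rot: [0.0, 0.164, 0.986, 0.001]
wrist_force: [-2.2, -0.1, 0.0]
finger_gap: 0.0001
```

```bash
python3 bolt.py 2>/dev/null
```

```text
t 20.55 tcp ch [-122.1   27.4   84.7] F ch [-0.8  2.   0. ] q [-0.25  0.57  0.27  2.04 -0.28  0.57  1.46]
scene knob y 9.5 0.5 33
```

Vision puts the knob near home, but the force hasn't risen yet. I'll push on to the stop.

Call:
servo_tool:
  deltas:
    - {"xyz":[-1,0,0],"rot":[0,0,0],"hand":1}
    - {"xyz":[-2,0,0],"rot":[0,0,0],"hand":1}

```text
time_s: 20.9
eef_pos: [0.5779, -0.015, 0.0847]
tcp_rot: [-0.0, 0.164, 0.986, 0.001]
wrist_force: [-2.8, 0.0, 0.2]
finger_gap: 0.0
```

Call:
servo_tool:
  deltas:
    - {"xyz":[-1,0,0],"rot":[0,0,0],"hand":1}
    - {"xyz":[-2,0,0],"rot":[0,0,0],"hand":1}
    - {"xyz":[-2,0,0],"rot":[0,0,0],"hand":1}

```text
time_s: 21.28
eef_pos: [0.5783, -0.0152, 0.0846]
tcp_rot: [-0.002, 0.164, 0.986, 0.001]
wrist_force: [-5.6, 2.2, 2.3]
finger_gap: -0.0003
```

Call:
servo_tool:
  deltas:
    - {"xyz":[-2,0,0],"rot":[0,0,0],"hand":1}
    - {"xyz":[-2,0,0],"rot":[0,0,0],"hand":1}

```text
time_s: 21.52
eef_pos: [0.5783, -0.0153, 0.0844]
tcp_rot: [-0.003, 0.164, 0.986, 0.002]
wrist_force: [-7.6, 2.0, 4.8]
finger_gap: 0.0001
```

```bash
python3 bolt.py 2>/dev/null
```

```text
t 21.52 tcp ch [-122.2   25.2   84.4] F ch [-0.5  7.8  4.8] q [-0.24  0.57  0.27  2.03 -0.28  0.58  1.46]
scene knob y 8.0 0.5 30
```

The TCP has stopped moving and the force is climbing (7.8 N), so the bolt is at its stop. I'll back off, lift clear and check.

Call:
servo_tool:
  deltas:
    - {"xyz":[6,0,0],"rot":[0,0,0],"hand":1}
    - {"xyz":[20,0,-2],"rot":[0,0,0],"hand":1}
    - {"xyz":[35,0,-40],"rot":[0,0,0],"hand":1}
    - {"xyz":[50,0,-95],"rot":[0,0,0],"hand":1}
    - {"xyz":[50,30,-150],"rot":[0,0,0],"hand":1}
    - {"xyz":[50,80,-180],"rot":[0,0,0],"hand":1}
    - {"xyz":[60,135,-180],"rot":[0,0,0],"hand":1}
    - {"xyz":[70,190,-180],"rot":[0,0,0],"hand":1}

```text
time_s: 22.62
eef_pos: [0.5783, 0.1879, 0.2668]
tcp_rot: [0.002, 0.164, 0.986, 0.003]
wrist_force: [0.7, -1.4, 0.2]
finger_gap: 0.0002
```

```bash
python3 - 2>/dev/null <<'E'
from lid import *
import runpy;runpy.run_path('bolt.py');lid()
ims=[]
for n,(l,t,r,b) in dict(scene=(215,90,345,235),top=(160,110,290,255)).items():
    p=snap(n);im=cv2.resize(cv2.cvtColor(p['color'],cv2.COLOR_RGB2BGR)[t:b,l:r],None,fx=3,fy=3,interpolation=cv2.INTER_CUBIC)
    q=((proj(p,T(V,[(-100,-120,118),(100,-120,118),(100,120,118),(-100,120,118)]))-(l,t)+.5)*3).astype(int);cv2.polylines(im,[q.reshape(-1,1,2)],True,(0,255,0),1)
    q=(proj(p,T(V,(-114,10,136)))[0]-(l,t)+.5)*3;cv2.circle(im,tuple(int(i) for i in q),2,(0,255,0),1)
    ims.append(im)
cv2.imwrite('pics/f.png',np.hstack(ims))
E
```

```text
t 22.62 tcp ch [ 70.   91.2 266.8] F ch [-1.1 -1.1  0.2] q [-0.64  0.38  0.34  1.82 -0.15  0.96  1.01]
scene knob y 8.0 0.3 27
top knob y 8.5 0.2 10
scene lid 0.0 err 0.8 0.69
top lid -0.5 err 2.9 0.62
```

View pics/f.png

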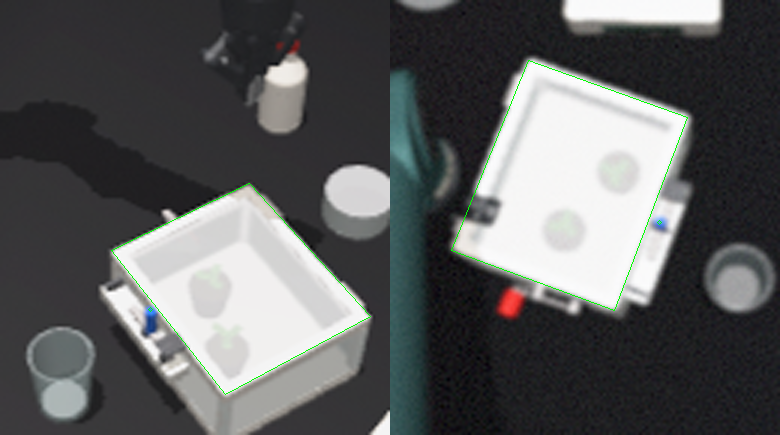

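The lid lies on its shut outline in both panes, the knob at (150,320) and (660,224) is at home against the keeper, and the pots, jar and bottle stand as before. The hand is clear, so I'll hand in the job.

```bash
python3 -c "
from station import order;print(order.close_job())"
```

```text
the job is handed in; nothing more can be done
None
```

The job is done and handed in: the stay is broken, the lid is shut and the bolt is fully home. It took about 23 s of the 58 s allowed.

**What I did**
- **Stay:** my first push at the red knee missed without touching anything. The real fingertips sit tens of millimetres higher than the reported tool position, and a little to one side. I corrected for that, and the second push folded the knee.
- **Lid:** I pushed it down from its outer face with 2–5 N. The force rose to about 9 N when it met the rim.
- **Bolt:** it slid with 2–3 N and stopped against its stop at about 8 N.

**Last checks**
- **Lid:** 0° in the scene view and -0.5° in the top view, the latter a looser match. Its outline lies on the rim in both pictures.
- **Bolt:** both views put the knob at y = 8–8.5 mm where 10 mm is expected. That difference is within the error of the measurement, and the rising force at the stop agrees.
- **Surroundings:** the pots, jar, bottle and dishes look undisturbed. The cup and tray were outside the last pictures, but the arm never went near them. The hand was clear of everything when I handed in.

**Checks that disagreed:** the height offset of the fingertips came out at about 18–30 mm from the pictures and about 40 mm from touching the lid. I relied on the touch for the bolt.

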